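# Index the inspection turntable to the green station and log it

## Task

Turn the inspection turntable to its green station: push the black upright tab gently sideways with your fingers, without gripping it, until its pointer tip stands over the green dot, and leave the bracket that rides on the platter untouched. Only then press the white push button fully down to log the position, and let it come back up. Nothing is to be pinched, lifted or shoved hard, and the parts standing around must stay where they are.

Things in the scene. Friction and masses are not known exactly. Their poses are not given: they have to be found in the camera images.
- turntable: indexing turntable, bolted to the worktop: a light grey round base 250 mm across, top 22 mm above the worktop, carrying an aluminium platter 180 mm across whose top is 35 mm above the worktop. The stations with the four dots are at 46 and 86 degrees either side of the base's front (-x side in its own frame). Origin on the turning axis at worktop level, z up
- platter (a joint): angle of the platter about the vertical axis, rad, counter-clockwise seen from above is positive, 0 when the tab points to the base's front (-x of the turntable's own frame); stops at -2.1 and +2.1, every dot lies within +-1.6. At the start the tab stands near 0, between the stations. It turns against light friction (about 2 N at the tab) and stays where it is left; no detents
- tab_top (a point): centre of the top of the black upright tab on the platter's edge: 90 mm from the axis, top 85 mm above the worktop, 50 mm tall above the platter, 12 mm thick along the turning direction, 24 mm wide radially
- pointer_tip (a point): outer tip of the short black pointer at the foot of the tab, 113 mm from the axis and 33 mm above the worktop, on the line from the axis through the tab
- green_dot: green dot, a disc 24 mm across and 2 mm thick lying on the light grey rim of the turntable base, its centre 112 mm from the turntable axis; origin at the centre of its underside. One of four differently coloured dots at the four stations; which colour is at which station changes. This is the station to select
- machined_bracket: silver machined angle bracket 51 x 67 mm, 42 mm tall, lying loose near the middle of the platter; it turns with it. Origin at the centre of its underside
- platter_center (a point): centre of the platter's top face, on the turning axis
- log_button (a joint): travel of the white push button, m: 0 up, 0.006 fully down; a spring brings it back, 5 N holds it fully down
- log_button_top (a point): centre of the top of the white push button, 32 mm across, in a black round housing 48 mm across and 12 mm tall fixed on the worktop; the top is 22 mm above the worktop when up
- ring_gauge: steel setting ring, 52 mm across, 18 mm tall, loose bystander; origin at the centre of its underside
- turned_flange: silver turned flange, 57 mm across, 24 mm tall, loose bystander; origin at the centre of its underside
- brass_fitting: small brass hose fitting standing up, 12 mm across, 23 mm tall, loose bystander; origin at the centre of its underside
- loupe: black eye loupe, 34 mm across, 30 mm tall, loose bystander; origin at the centre of its underside
Not all that is in view belongs to the job. What is shaped like the part that bears log_button but turquoise is not meant.

How it is judged:
By the outcome, as a careful person would: the job done as asked, in the order asked, and still so for the second after the job is handed in, with the robot touching nothing.
It also fails if it takes over 51 s, if anything falls off the work surface, if the arm or the gripper's body presses on something with over 40 N, if the wrist force passes 120 N, or if a joint passes its speed limit or range.

## Robot

A 6-joint arm with a two-finger parallel gripper is mounted at the origin on a cart in front of the work surface, level with it; the furniture and walls round the work are solid. World frame = base frame: x ahead of the robot, y to its left, z up, the work surface at z = 0. Lengths are in m, angles in rad, forces in N, time in s.
With the tool pointing down it reaches from about 0.3 to 0.775 m from the base axis. Payload 14.6 kg.
Tool frame: the origin (TCP) lies midway between the tips of the shut fingers; the grasp point (between the pads) lies 19 mm behind it; z points along the fingers, y is the line along which they close (so a half turn about z gives the same grasp; the last joint's range is limited). The gripper opens to 94 mm and grips with 3 to 60 N. Pads are 16 mm wide; open, the fingers measure 119 mm over their backs; the gripper's body (75 mm by 177 mm) begins 78 mm behind the grasp point.
Start: joints at [-1.329, 0.3, 1.521, -0, 1.321, -0.067], TCP at [0.167, -0.524, 0.205] pointing down, gripper open.
Joint ranges: [-3.03, 3.03], [-0.79, 2.21], [0.23, 2.52], [-1.04, 4.18], [0, 3.07], [-2.55, 2.55]. Speed limits (rad/s): [2.22, 2.22, 2.57, 3.14, 3.14, 3.14].

## Interface

Orientations are given as [roll, pitch, yaw] about the fixed x, y, z axes, in that order (R = Rz(yaw) Ry(pitch) Rx(roll)).
In Python, from station import ctrl gives the robot as it stands. The module is installed in compiled form; this text tells all that it offers.
- The arm moves only by the tool servo_tool, never from a script. Its argument "plan" is a list of rows, each a list of 7 numbers: the opening in per cent of the stroke, from 0 (shut) to 100 (fully open), then the shift along the tool's x, y, z in m, then the turn, a rotation vector about the tool's x, y, z in rad. A call has exactly 8 rows; each row shifts and turns the commanded pose from where the row before left it, along the tool's axes as they then stand; what a row does not reach is not made up. A row lasts 1/8 s, in which the tool goes at most 62.5 mm and 10.7 degrees, less where a joint would pass 70% of its speed; a pose out of reach is approached as far as the arm can. A call with a gripper value outside its range is refused whole. The fingers move at their own pace and stop on an object; "force" is the grip in N (left out, the last holds). Time passes only in rows, so rows that do not move let the fingers close, or fill a call up. It gives the time, the measured TCP pose, the force, the opening and the grip force at its end, in the units of the state.
- ctrl.get_obs(): the state, without advancing time (a new reading comes with each control period).
- ctrl.camera(name): name is "scene" or "side" or "wrist"; returns a dict with "pixels" (384x512x3 uint8, red, green, blue), "z_map" (384x512 float32, m along the optical axis (not along the pixel's ray), 0 where there is no reading), "mtx" (3x3 intrinsics, pixels), "pose" (4x4, takes a point from camera to world coordinates). Camera axes: x right, y up, looking along -z (the intrinsics and any distortion apply to the point x, -y, -z); pixel columns grow to the right and rows downward; lengths in m; the calibration is good to about 2 mm. The wrist camera is an equidistant fisheye: a pixel r from the principal point sees the ray r / f radians off the axis. A picture is of the moment at which its call begins.
- ctrl.hand_in(): hands the job in; it is judged then, once.
The state is a dict: "time_s": time; "qpos": joint angles; "joint_vel": joint speeds; "tau": joint torques, N m; "ee_pos": TCP position; "eef_rot": TCP orientation; "force": force on the tool from outside, world axes, zero at the start; "moment": the same for the moment, N m; "grip_width": finger opening in m; "grip_force": force on a finger pad.
Only numpy, scipy, OpenCV 4.12 (cv2) and the standard library are available. Lean on these libraries where they do the work, as an engineer would, in place of code of your own. Each camera call takes 0.05 s, during which the arm holds its last target. There are 200 camera calls.

## Working session

There is one attempt and no reset: what is moved stays moved. The work goes in short steps, Python scripts to look and compute and a tool call to move; the robot and the scene stay as the last step left them, time stands still between calls to the robot, and variables do not carry over. Pictures are saved under pics/ and viewed, at most 10 in all, crops included, and the job is handed in when it is done.

Besides the shell and the picture viewer there is one more tool, called after "Emit:" as name([rows], argument=value, ...), one row to a line, values as JSON. servo_tool: Moves the arm, as the interface text tells. Its arguments: {"type":"object","properties":{"plan":{"type":"array","items":{"type":"array","items":{"type":"number"}}},"force":{"type":"number"}},"required":["plan"]}

```bash
mkdir -p pics
cat > h.py <<'E'
import numpy as np, cv2
from station import ctrl
def cap(n,f):
    c=ctrl.camera(n); cv2.imwrite('pics/%s.png'%f,c['pixels'][:,:,::-1]); np.savez('pics/%s.npz'%f,**{k:c[k] for k in('pixels','z_map','mtx','pose')}); return c
def load(f): return np.load('pics/%s.npz'%f)
def cast(c,u,v,z):
    K,T=c['mtx'],c['pose']; d=T[:3,:3]@np.array([(u-K[0,2])/K[0,0],-(v-K[1,2])/K[1,1],-1.]); o=T[:3,3]
    return o+d*(z-o[2])/d[2]
def cloud(c):
    K,T=c['mtx'],c['pose']; z=c['z_map']; v,u=np.indices(z.shape)
    p=np.stack([(u-K[0,2])/K[0,0]*z,-(v-K[1,2])/K[1,1]*z,-z],-1); return p@T[:3,:3].T+T[:3,3]
E
python3 - <<'E'
from h import *
a=cap('scene','s1');b=cap('side','d1')
for c in(a,b):print(c['mtx'],c['pose'])
o=ctrl.get_obs();print(o)
E
```

```text
[[376.00787855   0.         256.13206807]
 [  0.         376.00787855 190.23638635]
 [  0.           0.           1.        ]] [[ 0.82347663  0.35078245 -0.44591245  0.08693327]
 [-0.56707714  0.48451445 -0.66608503 -0.89353227]
 [-0.01759991  0.80137221  0.59790703  0.67055219]
 [ 0.          0.          0.          1.        ]]
[[395.25725017   0.         251.64295592]
 [  0.         395.25725017 193.89043336]
 [  0.           0.           1.        ]] [[-0.44475101 -0.47266611  0.76077808  1.40459925]
 [ 0.89558719 -0.24508656  0.37128987  0.13536041]
 [ 0.01096034  0.84647464  0.53231621  0.67632904]
 [ 0.          0.          0.          1.        ]]
{'time_s': 0.1, 'qpos': array([-1.32860342e+00,  3.00392459e-01,  1.52150261e+00,  9.79718358e-07,
        1.32070876e+00, -6.66137246e-02]), 'joint_vel': array([-0.00199338, -0.00223253, -0.00365606,  0.00050579, -0.00028227,
       -0.00182789]), 'tau': array([ 1.09152374e-03, -5.32644045e+01, -3.53284514e+01,  7.09357182e-02,
        2.34783848e-02, -8.21177673e-05]), 'ee_pos': array([ 0.16709174, -0.52376143,  0.20496267]), 'eef_rot': array([-3.14058379e+00, -6.82546957e-05,  3.08806353e-01]), 'force': array([-0.03729361,  0.42120618, -0.57493686]), 'moment': array([-0.00032487,  0.0247098 ,  0.00771456]), 'grip_force': 0.0, 'grip_width': 0.09401475403956584}
```

View pics/s1.png

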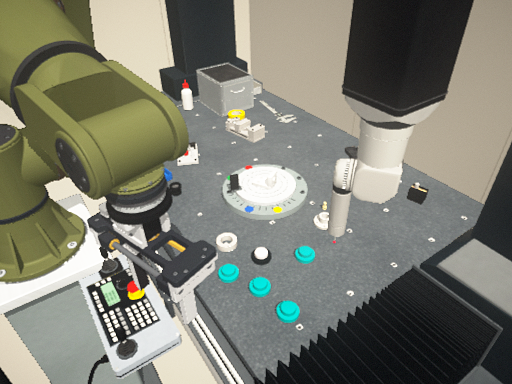

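View pics/d1.png

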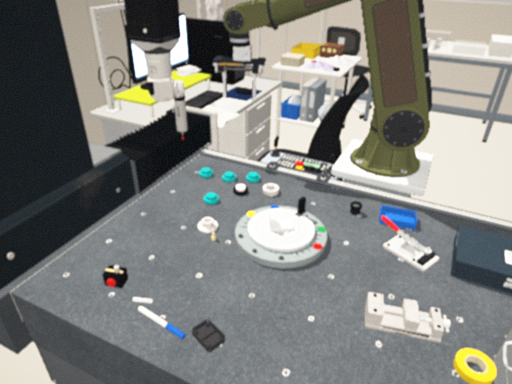

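The scene view shows the turntable near (265,190), the tab at (234,182), and the white button at (261,255) among turquoise decoys. The side view shows the green dot at (321,229), red at (318,246), yellow at (250,213) and the tab at (301,205). A probe column hangs nearby at scene (340,200).

Run:
```python
from h import *
for f in('s1','d1'):
    c=load(f);P=cloud(c);px=c['pixels'];hsv=cv2.cvtColor(px,cv2.COLOR_RGB2HSV).astype(int)
    H,S,V=[hsv[...,i] for i in range(3)]
    near=(c['z_map']>0)&(np.abs(P[...,2]-.015)<.025)
    for n,lo,hi in(('green',45,78),('red',0,6),('yellow',20,33),('blue',100,125),('turq',82,95)):
        m=((H>=lo)&(H<=hi)&(S>120)&(V>60)&near).astype(np.uint8)
        k,l,st,ce=cv2.connectedComponentsWithStats(m)
        for i in range(1,k):
            if st[i,4]>=6:
                z=.024 if n!='turq' else .022
                print(f,n,st[i,4],ce[i].round(1),cast(c,*ce[i],z).round(4),P[l==i].mean(0).round(3))
    # platter top: fit
    m=(np.abs(P[...,2]-.035)<.004)&(V>150)&(S<50)&(c['z_map']>0)
    k,l,st,ce=cv2.connectedComponentsWithStats(m.astype(np.uint8))
    i=1+st[1:,4].argmax();ct,_=cv2.findContours((l==i).astype(np.uint8),0,1);
    h=cv2.convexHull(max(ct,key=len))[:,0];q=np.array([cast(c,u,v,.035)[:2] for u,v in h]);(x,y),r=cv2.minEnclosingCircle(q.astype(np.float32))
    print(f,'platter',st[i],x,y,r)
    # base rim
    m=(np.abs(P[...,2]-.022)<.004)&(V>100)&(c['z_map']>0)
    k,l,st,ce=cv2.connectedComponentsWithStats(m.astype(np.uint8));i=1+st[1:,4].argmax()
    q=P[l==i][:,:2].astype(np.float32);(x,y),r=cv2.minEnclosingCircle(q);print('base',st[i],x,y,r)
    # tab: dark with z .05-.09
    m=(V<70)&(P[...,2]>.045)&(P[...,2]<.1)&(c['z_map']>0)&(np.hypot(P[...,0]-x,P[...,1]-y)<.14)
    q=P[m];print('tab',len(q),q.mean(0),q.min(0),q.max(0)); t=q[q[:,2]>.08];print('tabtop',len(t),t.mean(0) if len(t) else'')
    # hanging objects / everything tall in workspace
    g=(P[...,2]>.1)&(P[...,2]<.5)&(P[...,0]>.25)&(P[...,0]<.95)&(abs(P[...,1])<.6)&(c['z_map']>0)
    q=P[g]; 
    for zz in(.1,.15,.2,.3,.4):
        s=q[(q[:,2]>zz)&(q[:,2]<zz+.05)]
        if len(s):print('tall',zz,len(s),s.min(0).round(2),s.max(0).round(2))
s=load('s1');print('button',cast(s,261,252,.022)); d=load('d1');print(cast(d,240.5,186.5,.022))
cv2.imwrite('pics/z1.png',np.hstack([cv2.resize(s['pixels'][150:280,200:350],None,fx=2.6,fy=2.6,interpolation=2)[:338],cv2.resize(d['pixels'][160:290,190:345],None,fx=2.6,fy=2.6,interpolation=2)[:338]])[:,:,::-1])
```

```text
s1 green 10 [228.2 177.5] [ 0.5373 -0.0708  0.024 ] [ 0.542 -0.063  0.018]
s1 red 17 [248.1 166.7] [ 0.6187 -0.0566  0.024 ] [ 0.623 -0.05   0.019]
s1 red 79 [132.2 286.7] [ 0.1555 -0.303   0.024 ] [ 0.158 -0.281  0.   ]
s1 yellow 101 [236.5 114.2] [0.7912 0.2861 0.024 ] [0.803 0.305 0.014]
s1 yellow 42 [277.1 209.4] [ 0.5661 -0.2772  0.024 ] [ 0.567 -0.276  0.023]
s1 blue 66 [167.8 174.5] [0.3953 0.0524 0.024 ] [0.402 0.072 0.011]
s1 blue 34 [248.7 208.7] [ 0.5056 -0.23    0.024 ] [ 0.506 -0.229  0.023]
s1 turq 285 [304.5 254.4] [ 0.5201 -0.4442  0.022 ] [ 0.526 -0.438  0.013]
s1 turq 324 [228.1 273. ] [ 0.3448 -0.3888  0.022 ] [ 0.348 -0.382  0.014]
s1 turq 359 [259.5 286.5] [ 0.3803 -0.46    0.022 ] [ 0.384 -0.454  0.014]
s1 turq 427 [287.4 311.3] [ 0.3907 -0.5433  0.022 ] [ 0.395 -0.539  0.014]
s1 platter [ 235  167   61   37 1451] 0.5993950963020325 -0.17311662435531616 0.09064488112926483
base [ 223  164   85   52 1421] 0.6009633541107178 -0.1708652824163437 0.12620720267295837
tab 69 [ 0.5111598  -0.14922951  0.06697723] [ 0.50221762 -0.15495114  0.04542456] [ 0.52282068 -0.13
[... 1427 characters left out ...]
]
d1 platter [ 248  208   67   42 1850] 0.6030309200286865 -0.16868746280670166 0.09282173961400986
base [ 235  205   92   59 1808] 0.6020407676696777 -0.16907550394535065 0.1270754188299179
tab 85 [ 0.52000924 -0.14198966  0.0670972 ] [ 0.50792606 -0.14999429  0.04530804] [ 0.52823664 -0.13641969  0.08983918]
tabtop 16 [ 0.52053969 -0.14245853  0.08518464]
tall 0.1 11 [0.8  0.34 0.1 ] [0.87 0.35 0.1 ]
tall 0.15 13 [ 0.49 -0.56  0.17] [ 0.5  -0.54  0.2 ]
tall 0.2 168 [ 0.48 -0.56  0.2 ] [ 0.51 -0.53  0.25]
tall 0.3 590 [ 0.48 -0.6   0.3 ] [ 0.57 -0.53  0.35]
tall 0.4 530 [ 0.25 -0.6   0.4 ] [ 0.57 -0.04  0.45]
button [ 0.44148649 -0.37883119  0.022     ]
[ 0.44604704 -0.3725069   0.022     ]
```

View pics/z1.png

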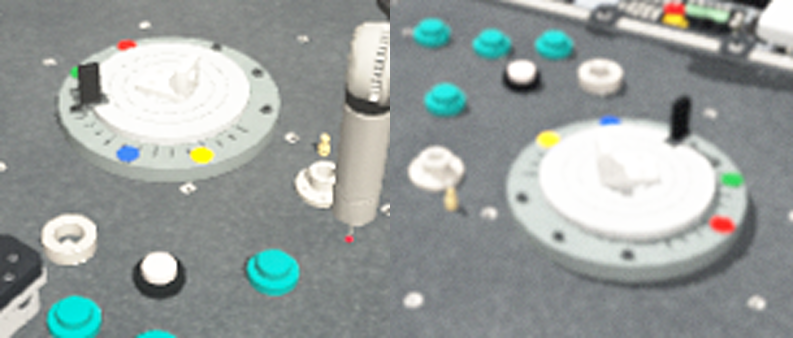

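The zoom shows the green dot just clockwise of the tab, and dot fitting puts the axis near (0.6005, -0.1695). The tab is at about 163.5° and green at about 120.3°, so I need to push it clockwise by about 43°. First I'll approach with the fingers shut.

Emit:
servo_tool([
  [0,0.045,-0.024,0,0,0,0],
  [0,0.045,-0.024,0,0,0,0],
  [0,0.045,-0.024,0,0,0,0],
  [0,0.045,-0.024,0,0,0,0],
  [0,0.045,-0.024,0,0,0,0],
  [0,0.045,-0.024,0,0,0,0],
  [0,0.045,-0.024,0,0,0,0],
  [0,0.045,-0.024,0,0,0,0],
], force=10)

```text
time_s: 1.1
ee_pos: [0.4527, -0.2302, 0.2053]
eef_rot: [-3.141, 0.0, 0.309]
force: [0.0, -0.1, 0.1]
grip_width: 0.0173
grip_force: 0.0
```

Emit:
servo_tool([
  [0,0,0,0,0,0,-0.16],
  [0,0,0,0,0,0,-0.16],
  [0,0,0,0,0,0,-0.16],
  [0,0,0,0,0,0,-0.16],
  [0,0,0,0,0,0,-0.16],
  [0,0,0,0,0,0,-0.16],
  [0,0,0,0,0,0,0],
  [0,0,0,0,0,0,0],
])

```text
time_s: 2.1
ee_pos: [0.4517, -0.2316, 0.2053]
eef_rot: [-3.141, -0.0, 1.265]
force: [-0.2, -0.8, 0.9]
grip_width: 0.0005
grip_force: 0.0
```

Emit:
servo_tool([
  [0,0.031,0.017,0,0,0,0],
  [0,0.031,0.017,0,0,0,0],
  [0,0,0,0.03,0,0,0],
  [0,0,0,0.03,0,0,0],
  [0,0,0,0.03,0,0,0],
  [0,0,0,0.03,0,0,0],
  [0,0,0,0.03,0,0,0],
  [0,0,0,0,0,0,0],
])

```text
time_s: 3.1
ee_pos: [0.5016, -0.1821, 0.0538]
eef_rot: [-3.138, -0.0, 1.267]
force: [0.2, -0.2, -0.0]
grip_width: 0.0005
grip_force: 0.0
```

Run:
```python
from h import *
print(ctrl.get_obs()['ee_pos'])
w=cap('wrist','w1');print(w['mtx'],w['pose'])
s=cap('scene','s2')
a=cv2.resize(s['pixels'][120:290,190:360],(384,384))
cv2.imwrite('pics/z2.png',np.hstack([cv2.resize(w['pixels'],(416,312)),cv2.resize(a,(312,312))])[:,:,::-1])
```

```text
[ 0.50163206 -0.18211466  0.05382148]
[[297.31863964   0.         255.95042094]
 [  0.         297.31863964 187.12801479]
 [  0.           0.           1.        ]] [[ 0.95380229  0.29067312  0.07596264  0.52271454]
 [-0.30041482  0.9256794   0.22993168 -0.11545717]
 [-0.00348209 -0.24212967  0.97023765  0.232646  ]
 [ 0.          0.          0.          1.        ]]
```

View pics/z2.png

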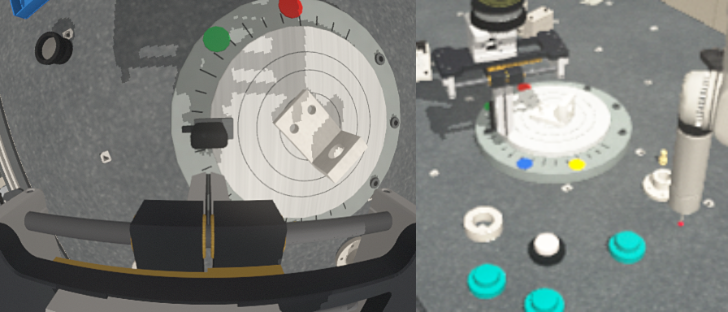

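The wrist view shows the fingers just behind the tab, which is at (210,135) with the pointer tip at about (184,130). The green dot is at (216,40), red at (290,7), and the bracket sits clear to the right. Next I'll measure in this view.

```bash
cat >> h.py <<'E'
def fish(w,u,v,z):
    K,T=w['mtx'],w['pose'];x,y=(u-K[0,2])/K[0,0],(v-K[1,2])/K[1,1];r=np.hypot(x,y);s=np.sin(r)/max(r,1e-9)
    d=T[:3,:3]@np.array([x*s,-y*s,-np.cos(r)]);o=T[:3,3];return (o+d*(z-o[2])/d[2])[:2]
def wmeas(w,C=np.array([.6005,-.1695])):
    hsv=cv2.cvtColor(w['pixels'],cv2.COLOR_RGB2HSV).astype(int);H,S,V=[hsv[...,i] for i in range(3)]
    for n,lo,hi in(('green',45,78),('red',0,6),('blue',100,125),('yellow',20,33)):
        m=((H>=lo)&(H<=hi)&(S>110)&(V>50)).astype(np.uint8);k,l,st,ce=cv2.connectedComponentsWithStats(m)
        for i in range(1,k):
            if st[i,4]>150:
                p=fish(w,*ce[i],.024);d=p-C;print(n,st[i,4],ce[i].round(1),p.round(4),'r',np.hypot(*d).round(4),'ang',np.degrees(np.arctan2(d[1],d[0])).round(2))
def ang(w,u,v,z,C=np.array([.6005,-.1695])):
    p=fish(w,u,v,z);d=p-C;return p.round(4),np.hypot(*d).round(4),np.degrees(np.arctan2(d[1],d[0])).round(2)
E
python3 - <<'E'
from h import *
w=load('w1');wmeas(w)
cv2.imwrite('pics/z3.png',cv2.resize(w['pixels'][130:200,205:305],None,fx=6,fy=6,interpolation=2)[:,:,::-1])
E
```

```text
green 801 [266.1  47.7] [ 0.543  -0.0719] r 0.1133 ang 120.49
red 551 [357.6   9.6] [ 0.6177 -0.0593] r 0.1115 ang 81.13
blue 722 [31.8  8.7] [0.3659 0.05  ] r 0.3213 ang 136.91
yellow 175 [250.7 291. ] [ 0.4755 -0.2484] r 0.1478 ang -147.74
yellow 173 [261.3 291.4] [ 0.4838 -0.2514] r 0.1426 ang -144.95
yellow 2150 [231.9 333. ] [ 0.4443 -0.289 ] r 0.1967 ang -142.57
```

View pics/z3.png

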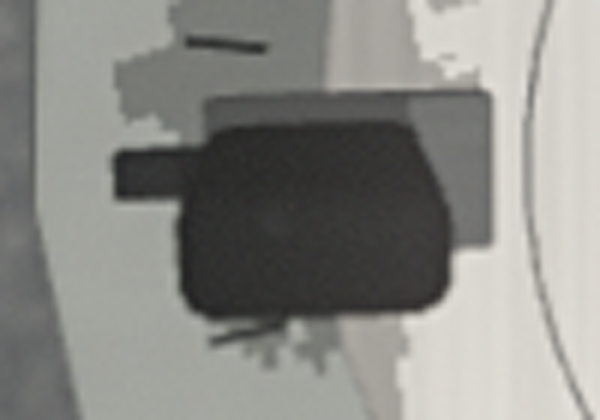

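The crop shows the pointer tip at (115,175), which is full-frame (224.2,159.2). The tab is edge-on to the fingers.

Run:
```python
from h import *
w=load('w1');print(ang(w,224.2,159.2,.033))
C=np.array([.6005,-.1695]);p=ctrl.get_obs()['ee_pos'][:2]-C
th=np.radians(163.5);print('tang gap to tab centre',p@[np.sin(th),-np.cos(th)],'radial',p@[np.cos(th),np.sin(th)])
```

```text
(array([ 0.4923, -0.1376]), np.float64(0.1128), np.float64(163.57))
tang gap to tab centre -0.04035842467808494 radial 0.08968651612258818
```

Emit:
servo_tool([
  [0,0.008,0,0,0,0,-0.008],
  [0,0.008,0,0,0,0,0],
  [0,0.006,0,0,0,0,0],
  [0,0.004,0,0,0,0,0],
  [0,0.0047,-0.0006,0,0,0,0.0524],
  [0,0.0047,-0.0006,0,0,0,0.0524],
  [0,0.0047,-0.0006,0,0,0,0.0524],
  [0,0.0047,-0.0006,0,0,0,0.0524],
])

```text
time_s: 4.2
ee_pos: [0.5147, -0.1392, 0.0554]
eef_rot: [-3.141, 0.0, 1.065]
force: [-2.3, -2.1, 1.0]
grip_width: 0.0001
grip_force: 1.1
```

```bash
cat >> h.py <<'E'
def fingers():
    o=ctrl.get_obs();p=o['ee_pos'][:2]-[.6005,-.1695];y=o['eef_rot'][2]
    t=np.array([np.cos(y),np.sin(y)]);n=np.array([t[1],-t[0]])
    # tab angle if face in contact: tab centre = 14 mm ahead
    q=p+.014*t;print('r',np.hypot(*q),'ang',np.degrees(np.arctan2(q[1],q[0])),'yaw-ang',np.degrees(y)+90,'F',o['force'].round(1),'z',o['ee_pos'][2])
E
python3 - <<'E'
from h import *
fingers();w=cap('wrist','w2');wmeas(w)
cv2.imwrite('pics/z4.png',cv2.resize(w['pixels'][:240,180:400],None,fx=2.5,fy=2.5,interpolation=2)[:,:,::-1])
E
```

```text
r 0.08977960746546254 ang 151.73005278931046 yaw-ang 151.04823486751178 F [-2.3 -2.1  1. ] z 0.05543389507866031
green 821 [245.4 109.7] [ 0.5432 -0.0715] r 0.1135 ang 120.28
red 758 [327.9  45. ] [ 0.6181 -0.0574] r 0.1135 ang 81.06
blue 3743 [18.1 62.2] [0.3928 0.0796] r 0.3244 ang 129.83
yellow 174 [250.7 291.7] [ 0.475  -0.2006] r 0.1293 ang -166.07
yellow 174 [261.2 292.1] [ 0.4825 -0.2053] r 0.1233 ang -163.14
yellow 289 [376.7 304.8] [ 0.5657 -0.2754] r 0.1115 ang -108.19
yellow 1980 [234.3 333.2] [ 0.4381 -0.2352] r 0.1751 ang -157.98
```

View pics/z4.png

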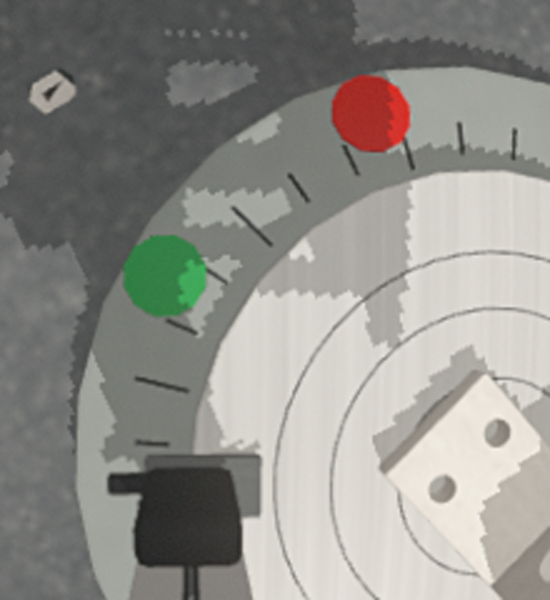

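The crop shows the tab in contact with the fingers, with the pointer tip at (108,483) and the green dot at (165,277). Contact force is about 3 N, so I'll continue along the arc.

Emit:
servo_tool([
  [0,0.0047,-0.0006,0,0,0,0.0524],
  [0,0.0047,-0.0006,0,0,0,0.0524],
  [0,0.0047,-0.0006,0,0,0,0.0524],
  [0,0.0047,-0.0006,0,0,0,0.0524],
  [0,0.0047,-0.0006,0,0,0,0.0524],
  [0,0.0047,-0.0006,0,0,0,0.0524],
  [0,0.0047,-0.0006,0,0,0,0.0524],
  [0,0.0047,-0.0006,0,0,0,0.0524],
])

```text
time_s: 5.25
ee_pos: [0.5345, -0.1072, 0.0552]
eef_rot: [-3.141, 0.001, 0.647]
force: [-3.4, -0.5, 0.6]
grip_width: 0.0004
grip_force: 1.2
```

Run:
```python
from h import *
print(ang(load('w2'),223.2,193.2,.033))
fingers();w=cap('wrist','w3');wmeas(w)
m=(w['pixels'].max(2)<75).astype(np.uint8)[:240];k,l,st,ce=cv2.connectedComponentsWithStats(m)
for i in range(1,k):
    if st[i,4]>300:
        ys,xs=np.where(l==i);j=xs<xs.min()+3;print(st[i],xs.min(),ys[j].mean(),ang(w,xs.min(),ys[j].mean(),.033))
```

```text
(array([ 0.5014, -0.1145]), np.float64(0.1133), np.float64(150.98))
r 0.08947147148177485 ang 127.80447894641752 yaw-ang 127.08077920501202 F [-3.4 -0.5  0.6] z 0.05522946597646411
green 766 [224.4 171.4] [ 0.5436 -0.0713] r 0.1135 ang 120.09
red 847 [271.8  75.6] [ 0.6185 -0.0572] r 0.1138 ang 80.89
red 889 [  9.3 124.9] [0.4589 0.119 ] r 0.3214 ang 116.15
blue 2509 [ 18.  207.1] [0.3945 0.074 ] r 0.319 ang 130.22
yellow 169 [250.6 291.1] [ 0.4738 -0.147 ] r 0.1287 ang 169.92
yellow 174 [261.2 290.8] [ 0.4793 -0.1539] r 0.1222 ang 172.65
yellow 2250 [230.7 333. ] [ 0.4238 -0.1612] r 0.1769 ang 177.3
[  0   0  27  36 552] 0 19.6 (array([0.5349, 0.1874]), np.float64(0.3629), np.float64(100.42))
[  62    0   78   50 1103] 62 32.666666666666664 (array([0.5579, 0.1018]), np.float64(0.2747), np.float64(98.92))
[ 222  187   53   53 1730] 222 192.65217391304347 (array([ 0.5322, -0.0786]), np.float64(0.1137), np.float64(126.91))
```

Emit:
servo_tool([
  [0,0.0016,-0.0002,0,0,0,0.0175],
  [0,0.0016,-0.0002,0,0,0,0.0175],
  [0,0.0016,-0.0002,0,0,0,0.0175],
  [0,0.0016,-0.0002,0,0,0,0.0175],
  [0,0.0016,-0.0002,0,0,0,0.0175],
  [0,0.0008,-0.0001,0,0,0,0.0087],
  [0,0,0,0,0,0,0],
  [0,0,0,0,0,0,0],
])

```text
time_s: 6.3
ee_pos: [0.5417, -0.1016, 0.0556]
eef_rot: [3.141, -0.0, 0.552]
force: [0.5, -0.0, -0.5]
grip_width: 0.0005
grip_force: 0.3
```

```bash
cat >> h.py <<'E'
def tip(f):
    w=cap('wrist',f);wmeas(w)
    m=(w['pixels'].max(2)<75).astype(np.uint8)[:240];k,l,st,ce=cv2.connectedComponentsWithStats(m)
    for i in range(1,k):
        if st[i,4]>300 and st[i,0]>150:
            ys,xs=np.where(l==i);j=xs<xs.min()+3;print('TIP',st[i],xs.min(),ys[j].mean(),ang(w,xs.min(),ys[j].mean(),.033))
    return w
E
python3 - <<'E'
from h import *
fingers();w=tip('w4')
E
```

```text
r 0.0886679735837559 ang 121.94405207180165 yaw-ang 121.62421158282731 F [ 0.5 -0.  -0.5] z 0.05557994717851662
green 577 [220.9 185.2] [ 0.5439 -0.0697] r 0.1147 ang 119.56
red 847 [259.9  87.4] [ 0.6186 -0.0572] r 0.1138 ang 80.86
red 791 [  9.1 161.1] [0.4565 0.1179] r 0.3214 ang 116.61
blue 1568 [ 17.4 222.5] [0.4028 0.0888] r 0.3253 ang 127.43
blue 258 [356.3 308.9] [ 0.5066 -0.2298] r 0.1116 ang -147.3
yellow 176 [250.7 291.1] [ 0.4774 -0.1355] r 0.1277 ang 164.56
yellow 170 [261.2 291.7] [ 0.4815 -0.1433] r 0.1218 ang 167.6
yellow 2242 [230.6 333. ] [ 0.4262 -0.1448] r 0.1761 ang 171.93
TIP [ 220  187   53   53 1735] 220 192.61904761904762 (array([ 0.5413, -0.0716]), np.float64(0.1144), np.float64(121.16))
```

Emit:
servo_tool([
  [0,0.0008,0,0,0,0,0.008],
  [0,0.0008,0,0,0,0,0.007],
  [0,0,0,0,0,0,0],
  [0,0,0,0,0,0,0],
  [0,-0.008,0,0,0,0,0],
  [0,-0.01,0,0,0,0,0],
  [0,-0.015,0,0,0,0,0],
  [0,0,0,0,0,0,0],
])

```text
time_s: 7.35
ee_pos: [0.5136, -0.1182, 0.0556]
eef_rot: [-3.142, 0.0, 0.536]
force: [-0.5, -0.1, -0.6]
grip_width: 0.0007
grip_force: 0.0
```

Run:
```python
from h import *
fingers();w=tip('w5');cv2.imwrite('pics/z5.png',cv2.resize(w['pixels'][60:250,170:370],None,fx=3,fy=3,interpolation=2)[:,:,::-1])
```

```text
r 0.09494658965704875 ang 142.03438521784489 yaw-ang 120.69096461887513 F [-0.5 -0.1 -0.6] z 0.05558473079596944
green 580 [218.5 142. ] [ 0.543  -0.0694] r 0.1154 ang 119.86
red 819 [257.9  43. ] [ 0.6184 -0.0573] r 0.1136 ang 80.95
red 665 [  6.5 126.9] [0.4601 0.1183] r 0.3202 ang 116.0
blue 2525 [ 19.3 209.4] [0.3933 0.0753] r 0.3207 ang 130.24
yellow 388 [436.1 241.5] [ 0.567  -0.2732] r 0.109 ang -107.89
yellow 171 [250.7 291.4] [ 0.4485 -0.1512] r 0.1531 ang 173.15
yellow 179 [261.3 291.4] [ 0.453  -0.1589] r 0.1479 ang 175.88
yellow 2264 [230.7 333. ] [ 0.3974 -0.1596] r 0.2033 ang 177.21
TIP [ 219  136   55   29 1307] 219 144.5 (array([ 0.543 , -0.0711]), np.float64(0.114), np.float64(120.3))
```

View pics/z5.png

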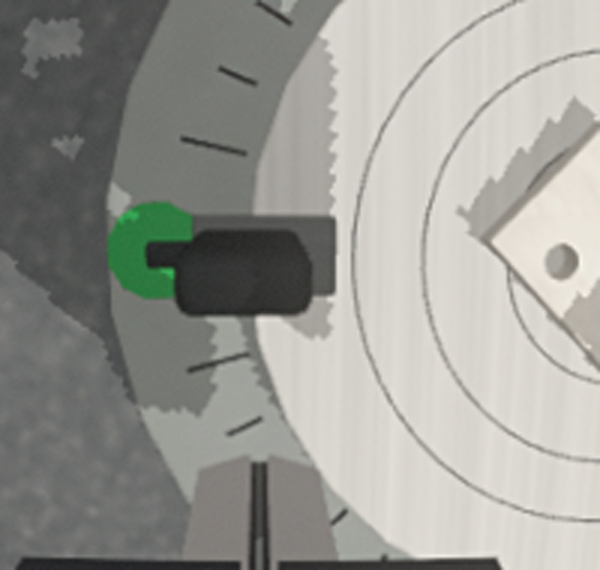

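The crop shows the pointer tip at (150,253), centred on the green dot, and the fingers have backed off. Tip angle is 120.3° against 120.3° for the dot. Next: lift and go to the button.

Emit:
servo_tool([
  [0,0,0,-0.04,0,0,0],
  [0,0,0,-0.04,0,0,0],
  [0,0,0,-0.04,0,0,0],
  [0,-0.038,0.037,0,0,0,0],
  [0,-0.038,0.037,0,0,0,0],
  [0,-0.038,0.037,0,0,0,0],
  [0,-0.038,0.037,0,0,0,0],
  [0,-0.038,0.037,0,0,0,0],
])

```text
time_s: 8.4
ee_pos: [0.4454, -0.3753, 0.1756]
eef_rot: [3.141, -0.0, 0.537]
force: [0.9, 0.6, 1.0]
grip_width: 0.0004
grip_force: 0.0
```

Emit:
servo_tool([
  [0,0,0,0,0,0,-0.14],
  [0,0,0,0,0,0,-0.14],
  [0,0,0,0,0,0,-0.14],
  [0,0,0,0,0,0,-0.14],
  [0,0,0,0,0,0,-0.14],
  [0,0,0,0,0,0,0],
  [0,0,0,0,0,0,0],
  [0,0,0,0,0,0,0],
])

```text
time_s: 9.4
ee_pos: [0.4458, -0.3737, 0.1754]
eef_rot: [3.142, -0.0, 1.235]
force: [-0.6, -0.2, -0.2]
grip_width: 0.0003
grip_force: 0.0
```

Run:
```python
from h import *
def white(f,w,fn,z):
    px=w['pixels'];hsv=cv2.cvtColor(px,cv2.COLOR_RGB2HSV);m=((hsv[...,1]<60)&(hsv[...,2]>165)).astype(np.uint8)
    k,l,st,ce=cv2.connectedComponentsWithStats(m)
    for i in range(1,k):
        p=fn(w,*ce[i],z)
        if st[i,4]>20 and np.hypot(p[0]-.444,p[1]+.376)<.03:print(f,st[i],ce[i].round(1),np.round(p,4))
white('s',load('s1'),cast,.022);white('d',load('d1'),cast,.022)
w=cap('wrist','w6');white('w',w,fish,.022)
o=ctrl.get_obs();print(o['ee_pos'],o['eef_rot'])
cv2.imwrite('pics/z6.png',w['pixels'][:,:,::-1])
```

```text
s [254 247  14  12 138] [260.9 252.5] [ 0.4402 -0.38    0.022 ]
d [235 183  11   9  77] [240.2 186.6] [ 0.4471 -0.3731  0.022 ]
w [241 164  27  27 590] [254.1 177. ] [ 0.443 -0.374]
[ 0.4458237  -0.3737165   0.17544328] [ 3.14159127e+00 -2.20216527e-05  1.23547515e+00]
```

View pics/z6.png

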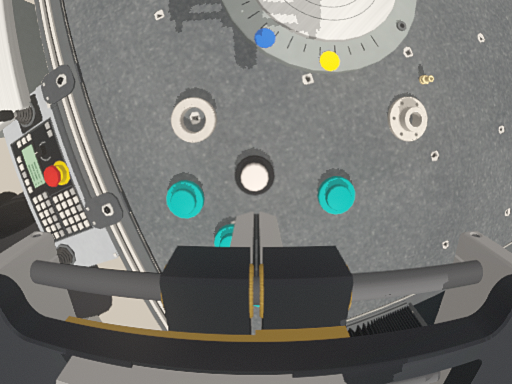

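The wrist view shows the white button at (254,177), just ahead of the fingers, with decoys, ring and flange clear of the path. Descending now.

Emit:
servo_tool([
  [0,-0.0013,-0.002,0.036,0,0,0],
  [0,0,0,0.036,0,0,0],
  [0,0,0,0.036,0,0,0],
  [0,0,0,0.034,0,0,0],
  [0,0,0,0.006,0,0,0],
  [0,0,0,0.004,0,0,0],
  [0,0,0,0,0,0,0],
  [0,0,0,0,0,0,0],
])

```text
time_s: 10.45
ee_pos: [0.4438, -0.3747, 0.0245]
eef_rot: [3.14, 0.001, 1.237]
force: [-0.2, -1.0, -0.1]
grip_width: 0.0005
grip_force: 0.0
```

Emit:
servo_tool([
  [0,0,0,0.002,0,0,0],
  [0,0,0,0.002,0,0,0],
  [0,0,0,0.002,0,0,0],
  [0,0,0,0.001,0,0,0],
  [0,0,0,0.0005,0,0,0],
  [0,0,0,0,0,0,0],
  [0,0,0,0,0,0,0],
  [0,0,0,0,0,0,0],
])

```text
time_s: 11.45
ee_pos: [0.4437, -0.3745, 0.0163]
eef_rot: [3.141, 0.0, 1.237]
force: [1.7, -1.7, 6.2]
grip_width: 0.0006
grip_force: 2.7
```

Emit:
servo_tool([
  [0,0,0,0.0005,0,0,0],
  [0,0,0,0.0005,0,0,0],
  [0,0,0,0,0,0,0],
  [0,0,0,0,0,0,0],
  [0,0,0,0,0,0,0],
  [0,0,0,0,0,0,0],
  [0,0,0,0,0,0,0],
  [0,0,0,0,0,0,0],
])

```text
time_s: 12.45
ee_pos: [0.4438, -0.3746, 0.0161]
eef_rot: [3.14, 0.0, 1.237]
force: [-1.3, 1.9, 13.8]
grip_width: 0.0002
grip_force: 7.4
```

Force rose to 14 N with z stopped at 16 mm, so the button is fully down. Releasing and lifting.

Emit:
servo_tool([
  [0,0,0,-0.003,0,0,0],
  [0,0,0,-0.005,0,0,0],
  [0,0,0,-0.01,0,0,0],
  [0,0,0,-0.03,0,0,0],
  [0,0,0,-0.04,0,0,0],
  [0,0,0,-0.04,0,0,0],
  [0,0,0,0,0,0,0],
  [0,0,0,0,0,0,0],
])

```text
time_s: 13.45
ee_pos: [0.443, -0.3739, 0.1421]
eef_rot: [-3.14, -0.001, 1.237]
force: [0.8, 0.1, -0.4]
grip_width: 0.0
grip_force: 0.0
```

Run:
```python
from h import *
s=cap('scene','s3');d=cap('side','d3')
for a,b in(('s1','s3'),('d1','d3')):
    A,B=load(a),load(b);P=cloud(B);H=lambda c:cv2.cvtColor(c['pixels'],cv2.COLOR_RGB2HSV)
    m=(H(B)[...,2]<70)&(P[...,2]>.045)&(P[...,2]<.1)&(np.hypot(P[...,0]-.6,P[...,1]+.17)<.14);q=P[m].mean(0);print('tab',q,np.degrees(np.arctan2(q[1]+.1695,q[0]-.6005)))
cv2.imwrite('pics/z7.png',np.hstack([cv2.resize(s['pixels'][150:280,200:350],None,fx=2.6,fy=2.6,interpolation=2)[:338],cv2.resize(d['pixels'][160:290,190:345],None,fx=2.6,fy=2.6,interpolation=2)[:338]])[:,:,::-1])
```

```text
tab [ 0.5537342  -0.09950861  0.04924943] 123.7494623779532
tab [ 0.55914617 -0.0897376   0.0682484 ] 117.40505744861296
```

View pics/z7.png

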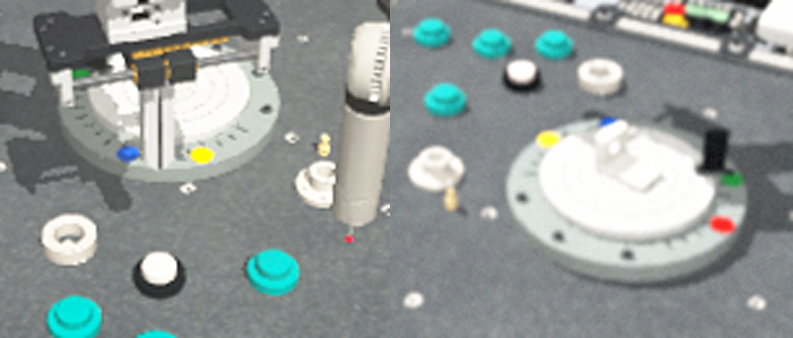

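The tab stands at the green dot at (733,180) in the side crop. The button is back up, and the bystanders and bracket are in place, so I'm handing in.

```bash
python3 -c "
from station import ctrl
print(ctrl.hand_in())"
```

```text
the job is handed in; nothing more can be done
None
```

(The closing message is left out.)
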